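Clamp the glass jar in the shaker

TASK

Stand the short clear glass jar upright in the round nest on the shaker's platform, swing the clamp arm over it until the arm comes up against its stop, then turn the wing knob clockwise until it stops tight and the pad presses firmly on the jar's lid. Leave the two tall jars standing where they are.

Things in the scene. Friction and masses are not known exactly. Their poses are not given: they have to be found in the camera images.
- jar: the short clear glass jar with a wide flat black lid, loose, 0.23 to 0.47 kg, 94 mm tall; body 60 mm across, lid 63 mm across (the top 11 mm). Origin at the centre of its underside, z up
- tall_jar: a bystander: tall white plastic jar with a black cap, 64 mm across, 114 mm tall, loose. Origin at the centre of its underside
- tall_jar_2: a bystander like it with a pale cap, 64 mm across, 114 mm tall, loose. Origin at the centre of its underside
- clamp: the grey shaker with its clamp, fixed to the bench. Origin on the vertical axis of the nest, at bench height; its x axis points from the nest to the clamp's post. Housing and platform reach x = -68 to 158 mm, y = -65 to 65 mm, top at 38 mm. The steel post, 24 mm thick, stands at x = 115 mm and carries the arm; arm and hub lie 156 to 182 mm above the bench
- nest (a point): centre of the nest's floor, 40 mm above the bench. The nest is a round place of about 74 mm inner diameter with a rim 7 mm above its floor; the jar fits with about 7 mm of play on each side
- swing (a joint): angle of the clamp arm about the vertical post (rad): 0 = over the nest, against its stop; it grows as the arm swings open, anticlockwise seen from above. Starts open, 1.0 to 1.4. Stiff (0.3 N m) and stays where it is left
- post_axis (a point): point on the vertical axis of the post, at mid-height of the arm (169 mm above the bench). The arm is a bar 26 mm wide, 160 to 178 mm above the bench, that reaches 187 mm from here
- peg (a point): the upright round peg by which the arm is swung, 12 mm thick, near the arm's free end, 175 mm from the post axis and 60 mm beyond the screw; it stands up from 178 to 198 mm above the bench, this point is 189 mm up
- screw (a joint): turn of the wing knob (rad), growing clockwise seen from above; starts between 0 and 0.7, needs 0.15 N m and stays where it is left. Each rad lowers knob and pad by 4 mm. With the jar seated the pad meets the lid near 2.5, where turning becomes much heavier (0.3 to 0.5 N m at 2.7). Turned to about 2.7 it is tight; let go, it eases back to about 2.58 and stays tight
- knob (a point): the middle of the wing knob: a bar 64 mm long, 16 mm thick, 26 mm high (13 mm above and below this point), on the axis of the screw, 115 mm from the post axis. The point's x axis lies along the bar and turns with it. 223 mm above the bench when screw is 0; the collar under it (28 mm across) ends 19 mm below this point
- pad (a point): centre of the underside of the round rubber pad (32 mm across) at the foot of the screw: 144 mm above the bench when screw is 0, 10 mm above the lid of a seated jar; lower by 4 mm per rad of screw
Mind the look-alikes: they are no part of the job. Leave any turquoise look-alike of the jar alone.

How it is judged:
By the outcome, as a careful person would: the job done as asked, in the order asked, and still so for the second after the job is handed in, with the robot touching nothing.
It also fails if it takes over 72 s, if anything falls off the work surface, if the arm or the gripper's body presses on something with over 40 N, if the wrist force passes 120 N, or if a joint passes its speed limit or range.

ROBOT

A 6-joint arm with a two-finger parallel gripper is mounted at the origin on a cart in front of the work surface, level with it; the furniture and walls round the work are solid. World frame = base frame: x ahead of the robot, y to its left, z up, the work surface at z = 0. Lengths are in m, angles in rad, forces in N, time in s.
With the tool pointing down it reaches from about 0.325 to 0.9 m from the base axis. Payload 6.1 kg.
Tool frame: the origin (TCP) lies midway between the tips of the shut fingers; the grasp point (between the pads) lies 19 mm behind it (env.grip_depth is the distance from the TCP to the grasp point, in m); z points along the fingers, y is the line along which they close (so a half turn about z gives the same grasp; the last joint's range is limited). The gripper opens to 87 mm and grips with 3 to 60 N. Pads are 19 mm wide; open, the fingers measure 117 mm over their backs; the gripper's body (75 mm by 190 mm) begins 51 mm behind the grasp point.
Start: joints at [1.059, 0.22, 1.526, -0, 1.395, -0.126], TCP at [0.235, 0.579, 0.223] pointing down, gripper open.
Joint ranges: [-2.98, 2.98], [-0.91, 2.08], [0.09, 2.57], [-1.24, 4.39], [0.2, 2.65], [-2.68, 2.68]. Speed limits (rad/s): [2.57, 2.57, 3.01, 3.14, 3.14, 3.14].

INTERFACE

Orientations are given as a rotation vector (axis times angle).
In Python, from rig import env, viewer, nets gives the robot as it stands.
- The arm moves only by the tool drive_tool, never from a script. Its arguments are lists of equal length, an entry for each row: "grip": the opening in per cent of the stroke, from 0 (shut) to 100 (fully open); "dp": the shift along the world's x, y, z in cm, a list of three; "turn": the turn, a rotation vector about the world's x, y, z in degrees, a list of three. A call has 1 to 5 rows; each row shifts and turns the commanded pose from where the row before left it; what a row does not reach is not made up. A row lasts 1/8 s, in which the tool goes at most 62.5 mm and 10.7 degrees, less where a joint would pass 70% of its speed; a pose out of reach is approached as far as the arm can. A call is refused whole if a number of a shift passes 6.25 or a number of a turn 10.7, either way. A call with a gripper value outside its range is refused whole. The fingers move at their own pace and stop on an object; the grip force is fixed at half the most. Time passes only in rows, so rows that do not move let the fingers close. It gives the time, the measured TCP pose, the force, the opening and the grip force at its end, in the units of the state.
- env.observe(): the state, without advancing time (a new reading comes with each control period).
- viewer.read_camera(name): name is "scene" or "side" or "wrist"; returns the picture (400x640x3 uint8, red, green, blue); there is no depth.
- viewer.get_calibration(name): a dict with "vfov" (degrees; the focal length in pixels is half the picture's height over the tangent of half this angle, whatever the lens; pixels are square), "cx", "cy" (the principal point, pixels), "R" (3x3) and "t" (3): a world point X has camera coordinates R X + t; the wrist camera has in their place "tool_from_camera" (4x4, takes a point from camera to tool coordinates, whose origin is the TCP and whose axes are the flange's). Camera axes: x right, y down, z forward; pixel columns grow to the right and rows downward; lengths in m; the calibration is good to about 2 mm. The wrist camera is an equidistant fisheye: a pixel r from the principal point sees the ray r / f radians off the axis. A picture is of the moment at which its call begins: read the wrist's pose just before it. get_calibration takes no time and is no camera call.
- env.hand_in(): hands the job in; it is judged then, once.
Trained networks look in the newest picture that a camera, given by its name, has taken for a name from the list of things; names that differ only in an ending like _2 or _b are one class to them, and where a whole thing is asked for, a point or a joint stands for the part that bears it (a point fixed in the world has none). Each returns a list of dicts, best first, with "score" (0 to 1); they miss things now and then, are a little off and sometimes report something else, mostly with a low value. They report only what shows in the picture. A call takes as long as a camera call. They do not tell look-alikes from the thing itself.
- nets.silhouettes(camera, name): "mask" (400x640 bool, what is visible of it) and "extent" ([centre column, centre row, width, height] in pixels, round what is visible of it).
- nets.landmark_of(camera, name): "pixel" ([column, row] in pixels: a listed point, or the origin of a listed thing).
The state is a dict: "clock": time; "joint_pos": joint angles; "qd": joint speeds; "tau": joint torques, N m; "position": TCP position; "tool_rot": TCP orientation; "contact_force": force on the tool from outside, world axes, zero at the start; "ft_torque": the same for the moment, N m; "finger_gap": opening from 0.0 (shut) to 1.0 (fully open); "gripper_force": force on a finger pad.
Only numpy, scipy, OpenCV 4.12 (cv2) and the standard library are available. Lean on these libraries where they do the work, as an engineer would, in place of code of your own. Each camera call takes 0.05 s, during which the arm holds its last target. There are 200 camera calls.

## Working session

There is one attempt and no reset: what is moved stays moved. The work goes in short steps, Python scripts to look and compute and a tool call to move; the robot and the scene stay as the last step left them, time stands still between calls to the robot, and variables do not carry over. Pictures are saved under pics/ and viewed, at most 10 in all, crops included, and the job is handed in when it is done.

Besides the shell and the picture viewer there is one more tool, called by a JSON object that holds its "api" and its "payload". drive_tool: Moves the arm, as the interface text tells. Its arguments: {"type":"object","properties":{"grip":{"type":"array"},"dp":{"type":"array"},"turn":{"type":"array"}},"required":["grip","dp","turn"]}

```bash
mkdir -p pics; ls; cat > h.py <<'E'
import numpy as np, cv2
from scipy.spatial.transform import Rotation as Ro
from rig import env, viewer, nets
def ray(cam,px,st=None):
    c=viewer.get_calibration(cam); f=200/np.tan(np.radians(c["vfov"])/2)
    u=np.array([px[0]-c["cx"],px[1]-c["cy"]])
    if cam=="wrist":
        r=np.hypot(*u); th=r/f; d=np.array([*(u/max(r,1e-9)*np.sin(th)),np.cos(th)])
        M=np.array(c["tool_from_camera"]); st=st or env.observe()
        W=np.eye(4); W[:3,:3]=Ro.from_rotvec(st["tool_rot"]).as_matrix(); W[:3,3]=st["position"]
        T=W@M; return T[:3,3],T[:3,:3]@d
    d=np.array([u[0]/f,u[1]/f,1]); R=np.array(c["R"]); t=np.array(c["t"])
    return -R.T@t, R.T@(d/np.linalg.norm(d))
def atz(cam,px,z,st=None):
    o,d=ray(cam,px,st); return o+d*(z-o[2])/d[2]
def tri(a,b):
    A=[];B=[]
    for o,d in (a,b):
        P=np.eye(3)-np.outer(d,d)/(d@d); A.append(P);B.append(P@o)
    x=np.linalg.lstsq(np.vstack(A),np.hstack(B),rcond=None)[0]
    return x,[np.linalg.norm(P@x-b) for P,b in zip(A,B)]
def proj(cam,X):
    c=viewer.get_calibration(cam); f=200/np.tan(np.radians(c["vfov"])/2)
    p=np.array(c["R"])@X+np.array(c["t"]); return [c["cx"]+f*p[0]/p[2],c["cy"]+f*p[1]/p[2]]
def save(cam,name):
    im=viewer.read_camera(cam); cv2.imwrite("pics/"+name,im[:,:,::-1]); return im
E
python3 - <<'E'
from h import *
ims=[save(c,c+"0.png") for c in("scene","side")]
Z={"jar":0,"tall_jar":0,"clamp":0,"nest":.04,"post_axis":.169,"peg":.189,"knob":.22,"pad":.142}
for n in Z:
  for c in("scene","side"):
    for r in nets.landmark_of(c,n)[:4]:
      print(n,c,np.round(r["pixel"]),round(r["score"],2),np.round(atz(c,r["pixel"],Z[n]),3))
E
```

```text
pics
jar scene [263. 193.] 0.95 [0.582 0.357 0.   ]
jar scene [388. 225.] 0.61 [ 0.687 -0.042  0.   ]
jar side [406. 288.] 0.81 [ 0.68  -0.046  0.   ]
jar side [312. 192.] 0.69 [0.583 0.353 0.   ]
tall_jar scene [357. 289.] 0.89 [ 0.442 -0.065  0.   ]
tall_jar scene [241. 233.] 0.62 [0.417 0.308 0.   ]
tall_jar side [309. 322.] 0.83 [ 0.451 -0.062  0.   ]
tall_jar side [261. 207.] 0.67 [0.428 0.332 0.   ]
clamp scene [312. 246.] 0.78 [0.492 0.107 0.   ]
clamp scene [242. 233.] 0.38 [0.418 0.306 0.   ]
clamp scene [355. 291.] 0.27 [ 0.435 -0.066  0.   ]
clamp side [307. 261.] 0.72 [0.494 0.098 0.   ]
clamp side [316. 182.] 0.32 [0.61  0.396 0.   ]
nest scene [314. 240.] 0.7 [0.488 0.099 0.04 ]
nest side [313. 191.] 0.75 [0.574 0.305 0.04 ]
nest side [304. 249.] 0.61 [0.49  0.103 0.04 ]
post_axis scene [302. 178.] 0.97 [0.562 0.186 0.169]
post_axis scene [266. 190.] 0.27 [0.469 0.241 0.169]
post_axis side [314. 177.] 0.87 [0.545 0.197 0.169]
peg scene [365. 188.] 0.98 [0.604 0.019 0.189]
peg side [373. 206.] 0.91 [0.62  0.034 0.189]
knob scene [338. 171.] 0.51 [0.59  0.095 0.22 ]
knob side [262. 208.] 0.68 [0.402 0.061 0.22 ]
knob side [352. 179.] 0.67 [0.597 0.097 0.22 ]
pad scene [341. 195.] 0.63 [0.592 0.079 0.142]
pad side [349. 210.] 0.95 [0.592 0.091 0.142]
```

```bash
python3 -c "
import cv2,numpy as np
a=cv2.imread('pics/scene0.png');b=cv2.imread('pics/side0.png')
print(a.shape)"
```

```text
(400, 640, 3)
```

View pics/scene0.png

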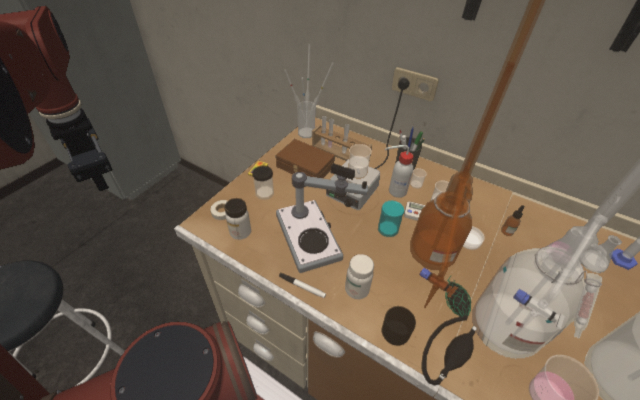

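View pics/side0.png

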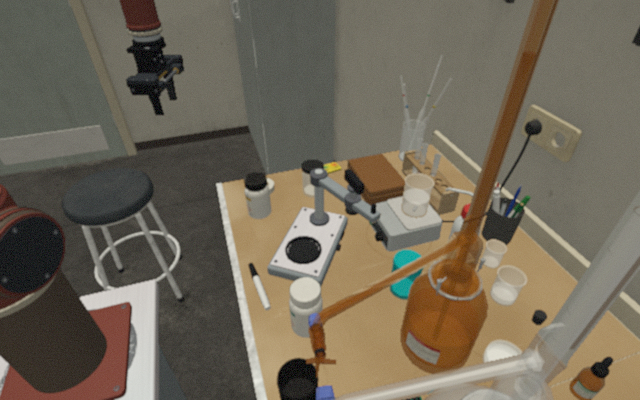

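The short jar candidates are the clear jar with a black lid, scene (263,180), and the turquoise look-alike at (390,218). The first fits the description, and I'll confirm it in a crop. Tall jars are at (237,217) and (358,275). The arm is open towards (365,188).

```bash
python3 - <<'E'
from h import *
a=cv2.imread('pics/scene0.png');b=cv2.imread('pics/side0.png')
cv2.imwrite('pics/crop.png',np.hstack([cv2.resize(a[150:250,200:300],(400,400),interpolation=2),cv2.resize(b[130:230,240:340],(400,400),interpolation=2)]))
s=env.observe(); R=Ro.from_rotvec(s["tool_rot"]).as_matrix(); print(R.round(3),s["position"],s["contact_force"])
P={"jar":((263,193),(312,192)),"nest":((314,240),(304,249)),"post":((302,178),(314,177)),"peg":((365,188),(373,206)),"knob":((338,171),(352,179)),"tj":((241,233),(261,207)),"tj2":((357,289),(309,322))}
for k,(p,q) in P.items():
    x,e=tri(ray("scene",p),ray("side",q)); print(k,x.round(3),np.round(e,3))
print(viewer.get_calibration("wrist"))
E
```

```text
[[-0.927  0.376  0.   ]
 [ 0.376  0.927 -0.   ]
 [-0.     0.    -1.   ]] [0.23518293 0.579056   0.22256376] [-0.04633223  0.02229361  0.28817347]
jar [ 0.588  0.363 -0.008] [0.001 0.001]
nest [0.487 0.098 0.043] [0.001 0.001]
post [0.539 0.172 0.191] [0.004 0.004]
peg [0.611 0.023 0.192] [0.007 0.007]
knob [0.598 0.098 0.216] [0.002 0.002]
tj [0.421 0.311 0.008] [0.009 0.009]
tj2 [ 0.449 -0.063 -0.005] [0.004 0.004]
{'vfov': 65.70646984690485, 'cx': 319.5909454584187, 'cy': 199.42944028010697, 'tool_from_camera': array([[ 7.54387794e-04, -9.70969101e-01, -2.39203755e-01,
         6.47542642e-02],
       [ 9.99999454e-01,  9.05329475e-04, -5.21143843e-04,
         2.55099418e-04],
       [ 7.22572779e-04, -2.39203232e-01,  9.70969254e-01,
        -1.62468811e-01],
       [ 0.00000000e+00,  0.00000000e+00,  0.00000000e+00,
         1.00000000e+00]])}
```

View pics/crop.png

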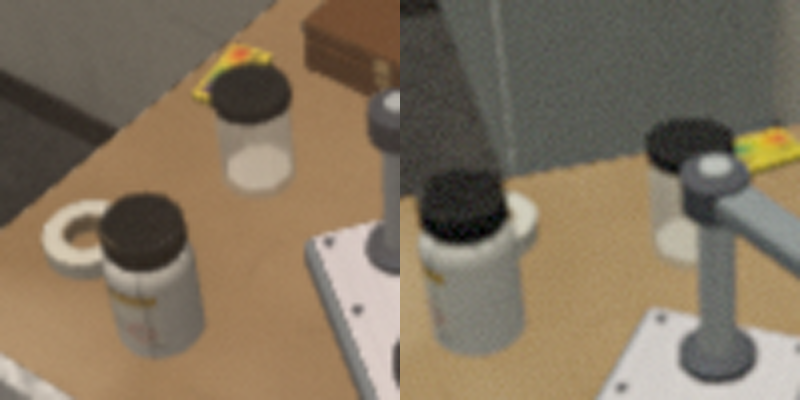

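The crop shows the clear, empty-looking jar with a wide black lid, near scene (263,180) and side (312,180). This is the target. The white tall jar stands in front of it at scene (237,217). Moving over the jar.

{"api": "drive_tool", "payload": {"grip": [100,100,100,100,100], "dp": [[5,-3,0],[5,-3,0],[5,-3,0],[5,-3,0],[5,-3,0]], "turn": [[0,0,8],[0,0,8],[0,0,8],[0,0,8],[0,0,8]]}}

```text
clock: 1.52
position: [0.4867, 0.428, 0.2227]
tool_rot: [-0.496, 3.102, 0.001]
contact_force: [-0.1, 0.4, 0.5]
finger_gap: 1.0
gripper_force: 0.0
```

{"api": "drive_tool", "payload": {"grip": [100,100,100,100], "dp": [[5,-3,0],[4,-3,0],[0,0,0],[0,0,0]], "turn": [[0,0,0],[0,0,0],[0,0,0],[0,0,0]]}}

```text
clock: 2.02
position: [0.5748, 0.3691, 0.2223]
tool_rot: [0.488, -3.103, -0.001]
contact_force: [-1.1, -0.4, -0.3]
finger_gap: 0.997
gripper_force: 0.0
```

```bash
cat > look.py <<'E'
from h import *
import sys
s=env.observe(); print(s["clock"],np.round(s["position"],4),np.round(Ro.from_rotvec(s["tool_rot"]).as_matrix()[:,1],3),np.round(s["joint_pos"],2))
save("wrist",sys.argv[1])
for a in sys.argv[2:]:
    n,z=a.split("="); z=float(z)
    for r in nets.landmark_of("wrist",n)[:2]: print(n,np.round(r["pixel"]),round(r["score"],2),atz("wrist",r["pixel"],z,s).round(4))
    for r in nets.silhouettes("wrist",n)[:2]: print(" sil",np.round(r["extent"]),round(r["score"],2))
E
python3 look.py w1.png jar=0 post_axis=.169
```

```text
2.025 [0.5748 0.3691 0.2223] [-0.307  0.952  0.   ] [ 0.46  0.36  1.36  0.    1.43 -1.43]
jar [306. 186.] 0.63 [0.5912 0.3566 0.    ]
jar [ 61. 165.] 0.62 [ 0.6774 -0.0427 -0.    ]
 sil [ 40. 173.  57.  39.] 0.7
post_axis [117. 127.] 0.6 [0.557  0.1923 0.169 ]
 sil [ 73. 134. 144.  70.] 0.76
```

View pics/w1.png

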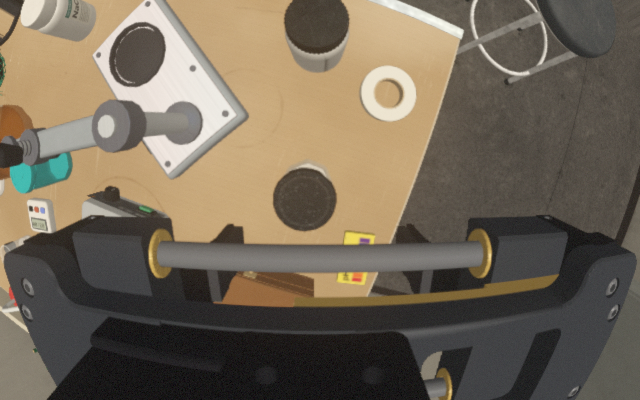

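The wrist view shows the lid at (305,199), the nest at (137,54) and the post hub at (118,126). The yellow packet and the box are near the fingers but low.

```bash
python3 - <<'E'
from h import *
for p,z in (((305,199),.094),((274,199),.094),((337,199),.094),((137,54),.043),((109,126),.18),((306,172),0)): print(p,atz("wrist",p,z).round(4))
E
```

```text
(305, 199) [0.5848 0.3587 0.094 ]
(274, 199) [0.5942 0.3299 0.094 ]
(337, 199) [0.5752 0.3882 0.094 ]
(137, 54) [0.4865 0.1037 0.043 ]
(109, 126) [0.5555 0.1922 0.18  ]
(306, 172) [0.5744 0.3522 0.    ]
```

{"api": "drive_tool", "payload": {"grip": [100,100,100,100,100], "dp": [[1,-1.1,0],[0,0,-4.5],[0,0,-5],[0,0,-4.5],[0,0,-4]], "turn": [[0,0,0],[0,0,0],[0,0,0],[0,0,0],[0,0,0]]}}

```text
clock: 2.9
position: [0.5852, 0.3572, 0.0407]
tool_rot: [0.489, -3.103, 0.001]
contact_force: [-0.4, -0.1, 0.2]
finger_gap: 1.001
gripper_force: 0.0
```

{"api": "drive_tool", "payload": {"grip": [50,50,50,50,50], "dp": [[0,0,0],[0,0,0],[0,0,0],[0,0,0],[0,0,0]], "turn": [[0,0,0],[0,0,0],[0,0,0],[0,0,0],[0,0,0]]}}

```text
clock: 3.52
position: [0.5872, 0.3587, 0.0456]
tool_rot: [-0.488, 3.099, 0.001]
contact_force: [0.8, -1.7, 6.6]
finger_gap: 0.721
gripper_force: 30.0
```

```bash
python3 - <<'E'
from h import *
s=env.observe(); print(s["position"],s["finger_gap"],s["ft_torque"])
save("wrist","x.png");a=cv2.imread("pics/x.png")
save("scene","y.png");b=cv2.imread("pics/y.png")[110:230,200:320]
cv2.imwrite("pics/g1.png",np.hstack([cv2.resize(a[100:300,210:410],(400,400)),cv2.resize(b,(400,400),interpolation=2)]))
E
```

```text
[0.58722474 0.35865203 0.04558043] 0.721233824803453 [-0.18449919  0.01133728 -0.03014595]
```

View pics/g1.png

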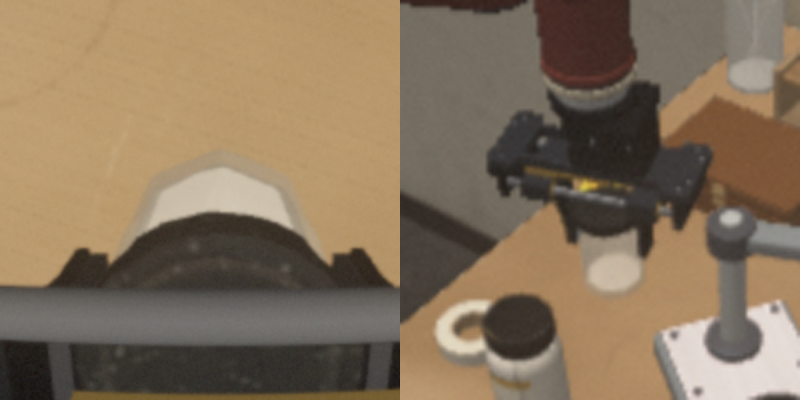

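The pads hold the lid band (gap 62.7 mm) and the jar is upright. I'll lift and check.

{"api": "drive_tool", "payload": {"grip": [50,50,50,50,50], "dp": [[0,0,2],[0,0,5],[0,0,6],[0,0,6],[0,0,0]], "turn": [[0,0,0],[0,0,0],[0,0,0],[0,0,0],[0,0,0]]}}

```text
clock: 4.25
position: [0.5883, 0.3598, 0.242]
tool_rot: [-0.487, 3.09, 0.006]
contact_force: [0.2, -0.4, -2.7]
finger_gap: 0.722
gripper_force: 30.1
```

```bash
python3 - <<'E'
from h import *
s=env.observe(); print(s["position"],s["finger_gap"],s["contact_force"],s["ft_torque"])
save("side","x.png");a=cv2.imread("pics/x.png")[60:200,250:390]
save("scene","y.png");b=cv2.imread("pics/y.png")[70:210,200:340]
cv2.imwrite("pics/g2.png",np.hstack([cv2.resize(a,(400,400),interpolation=2),cv2.resize(b,(400,400),interpolation=2)]))
E
```

```text
[0.58826477 0.35984589 0.24200365] 0.7216759470804455 [ 0.18178101 -0.44845286 -2.68262337] [ 0.10069481 -0.07400641 -0.01488985]
```

View pics/g2.png

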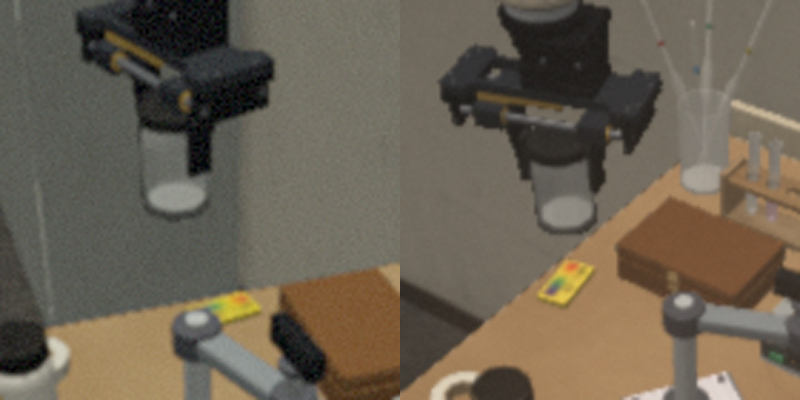

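The jar hangs upright in the grip, with its bottom about 4.5 cm below the TCP. Carrying it to the nest.

{"api": "drive_tool", "payload": {"grip": [50,50,50,50,50], "dp": [[-4,-3.5,1],[-4,-4,1],[-2,-5,0],[0,-5,0],[0,-5,0]], "turn": [[0,0,0],[0,0,0],[0,0,0],[0,0,0],[0,0,0]]}}

```text
clock: 4.97
position: [0.483, 0.1317, 0.2499]
tool_rot: [0.489, -3.099, -0.0]
contact_force: [1.3, -0.5, -3.1]
finger_gap: 0.719
gripper_force: 30.1
```

{"api": "drive_tool", "payload": {"grip": [50,50,50,50], "dp": [[0,-3.4,0],[0,0,0],[0,0,0],[0,0,0]], "turn": [[0,0,0],[0,0,0],[0,0,0],[0,0,0]]}}

```text
clock: 5.48
position: [0.4847, 0.1, 0.2517]
tool_rot: [0.49, -3.102, -0.001]
contact_force: [0.1, 0.7, -1.8]
finger_gap: 0.721
gripper_force: 30.1
```

```bash
python3 look.py w2.png nest=.04 jar=.2;python3 - <<'E'
from h import *
s=env.observe(); print(s["position"],s["contact_force"])
for c in("scene","side"):
    save(c,c+"1.png")
    for n,z in(("jar",s["position"][2]-.0456),("nest",.04)):
        for r in nets.landmark_of(c,n)[:2]: print(c,n,np.round(r["pixel"]),round(r["score"],2),atz(c,r["pixel"],z).round(3))
E
```

```text
5.475 [0.4847 0.1    0.2517] [-0.309  0.951  0.001] [ 0.04 -0.11  1.82  0.    1.44 -1.84]
nest [321. 179.] 0.81 [0.4855 0.1023 0.04  ]
 sil [338. 175. 170. 135.] 0.73
jar [319. 221.] 0.72 [0.4886 0.1009 0.2   ]
 sil [322. 236. 143. 126.] 0.69
[0.48512639 0.09961735 0.25246672] [ 0.10906947  0.57405618 -3.09649542]
scene jar [388. 230.] 0.96 [ 0.494 -0.093  0.207]
scene jar [316. 198.] 0.61 [0.489 0.097 0.207]
scene nest [314. 240.] 0.81 [0.486 0.098 0.04 ]
side jar [406. 284.] 0.97 [ 0.582 -0.176  0.207]
side jar [299. 194.] 0.75 [0.483 0.097 0.207]
side nest [302. 252.] 0.92 [0.482 0.095 0.04 ]
```

View pics/w2.png

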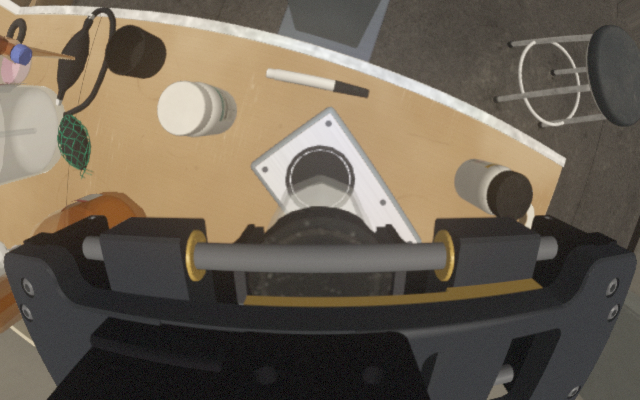

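The wrist view shows the nest ring at (321,179) directly below the held jar, and the estimates agree to a few mm. Lowering.

{"api": "drive_tool", "payload": {"grip": [50,50,50,50,50], "dp": [[0,0,-5],[0,0,-5],[0,0,-3.5],[0,0,-1],[0,0,0]], "turn": [[0,0,0],[0,0,0],[0,0,0],[0,0,0],[0,0,0]]}}

```text
clock: 6.65
position: [0.4854, 0.099, 0.1079]
tool_rot: [0.488, -3.103, -0.0]
contact_force: [0.3, 0.4, -2.8]
finger_gap: 0.72
gripper_force: 30.1
```

{"api": "drive_tool", "payload": {"grip": [50,50,50,50,50], "dp": [[0,0,-0.6],[0,0,-0.6],[0,0,-0.6],[0,0,-0.3],[0,0,0]], "turn": [[0,0,0],[0,0,0],[0,0,0],[0,0,0],[0,0,0]]}}

```text
clock: 7.28
position: [0.4849, 0.099, 0.0862]
tool_rot: [0.489, -3.103, -0.0]
contact_force: [-0.2, 0.6, -3.6]
finger_gap: 0.718
gripper_force: 30.1
```

{"api": "drive_tool", "payload": {"grip": [50,50,50], "dp": [[0,0,-0.2],[0,0,-0.2],[0,0,0]], "turn": [[0,0,0],[0,0,0],[0,0,0]]}}

```text
clock: 7.65
position: [0.4858, 0.0991, 0.0856]
tool_rot: [-0.489, 3.103, -0.0]
contact_force: [-10.5, -1.5, 18.8]
finger_gap: 0.721
gripper_force: 30.0
```

{"api": "drive_tool", "payload": {"grip": [50,90,100,100,100], "dp": [[0,0,0.2],[0,0,0],[0,0,0],[0,0,0],[0,0,0]], "turn": [[0,0,0],[0,0,0],[0,0,0],[0,0,0],[0,0,0]]}}

```text
clock: 8.28
position: [0.4852, 0.099, 0.0845]
tool_rot: [0.489, -3.103, 0.0]
contact_force: [0.0, -0.2, -0.2]
finger_gap: 0.987
gripper_force: 0.0
```

{"api": "drive_tool", "payload": {"grip": [100,100,100,100,100], "dp": [[0,0,2],[0,0,5],[0,0,6],[0,0,5],[0,0,0]], "turn": [[0,0,0],[0,0,0],[0,0,0],[0,0,0],[0,0,0]]}}

```text
clock: 8.9
position: [0.488, 0.0992, 0.2699]
tool_rot: [-0.487, 3.094, -0.002]
contact_force: [0.8, -0.5, -0.0]
finger_gap: 1.004
gripper_force: 0.0
```

```bash
python3 - <<'E'
from h import *
s=env.observe(); print(s["clock"],s["position"],s["contact_force"])
for c in("scene","side"):
    save(c,c+"2.png")
    for n,z in(("jar",.04),("peg",.189),("knob",.222),("post_axis",.169)):
        for r in nets.landmark_of(c,n)[:2]: print(c,n,np.round(r["pixel"]),round(r["score"],2),atz(c,r["pixel"],z).round(3))
a=cv2.imread("pics/scene2.png")[130:280,250:400];b=cv2.imread("pics/side2.png")[130:280,240:390]
cv2.imwrite("pics/g3.png",np.hstack([cv2.resize(a,(400,400),interpolation=2),cv2.resize(b,(400,400),interpolation=2)]))
E
```

```text
8.9 [0.48801072 0.09918877 0.26993338] [ 0.79394042 -0.47537571 -0.01568594]
scene jar [314. 240.] 0.88 [0.488 0.099 0.04 ]
scene jar [387. 228.] 0.76 [ 0.639 -0.052  0.04 ]
scene peg [365. 184.] 0.59 [0.617 0.027 0.189]
scene knob [340. 172.] 0.48 [0.587 0.087 0.222]
scene post_axis [303. 180.] 0.76 [0.558 0.181 0.169]
side jar [305. 253.] 0.75 [0.487 0.09  0.04 ]
side jar [403. 286.] 0.74 [ 0.657 -0.066  0.04 ]
side peg [373. 207.] 0.56 [0.619 0.031 0.189]
side knob [354. 178.] 0.87 [0.601 0.094 0.222]
side knob [257. 207.] 0.51 [0.391 0.065 0.222]
side post_axis [315. 176.] 0.97 [0.548 0.199 0.169]
```

View pics/g3.png

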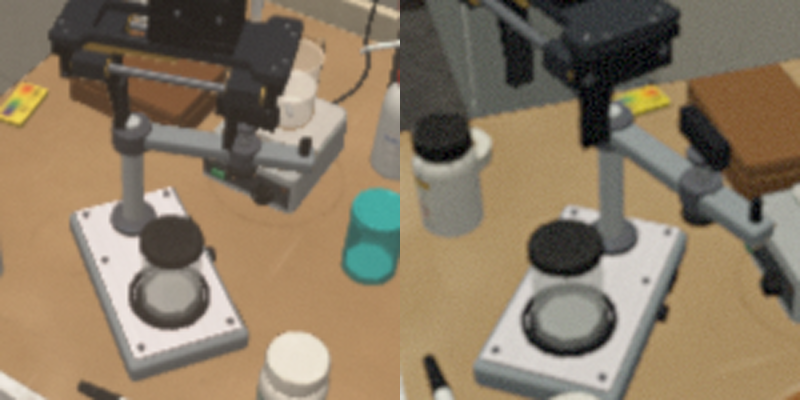

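The jar is upright inside the nest. The peg shows at crop (303,147), the post cap at (132,130). Next, to the peg.

{"api": "drive_tool", "payload": {"grip": [60,60,60,60,60], "dp": [[2,-1.5,0],[2.5,-1.5,0],[2.5,-1.5,0],[2.5,-1.5,0],[2.5,-1,0]], "turn": [[0,0,-10],[0,0,-10],[0,0,-10],[0,0,-10],[0,0,-10]]}}

```text
clock: 10.02
position: [0.6059, 0.0283, 0.2641]
tool_rot: [-0.878, -3.016, 0.0]
contact_force: [-0.1, 0.6, 0.5]
finger_gap: 0.612
gripper_force: 0.0
```

{"api": "drive_tool", "payload": {"grip": [60,60,60,60,60], "dp": [[0.5,-0.2,0],[0,0,0],[0,0,0],[0,0,0],[0,0,0]], "turn": [[0,0,-10],[0,0,-10],[0,0,-10],[0,0,-9],[0,0,0]]}}

```text
clock: 10.65
position: [0.6101, 0.027, 0.2641]
tool_rot: [-1.825, -2.557, 0.001]
contact_force: [-0.7, -0.0, -0.1]
finger_gap: 0.598
gripper_force: 0.0
```

```bash
python3 look.py w3.png peg=.189 knob=.221 post_axis=.169
```

```text
10.65 [0.6101 0.027  0.2641] [ 0.946  0.325 -0.001] [-0.08  0.16  1.51  0.    1.46 -0.42]
peg [333. 209.] 0.69 [0.621  0.0289 0.189 ]
 sil [324. 108.  55. 216.] 0.94
knob [329. 132.] 0.56 [0.5968 0.0857 0.221 ]
 sil [330. 132.  43. 103.] 0.77
 sil [281. 110. 190. 215.] 0.42
 sil [326. 110.  54. 218.] 0.9
```

View pics/w3.png

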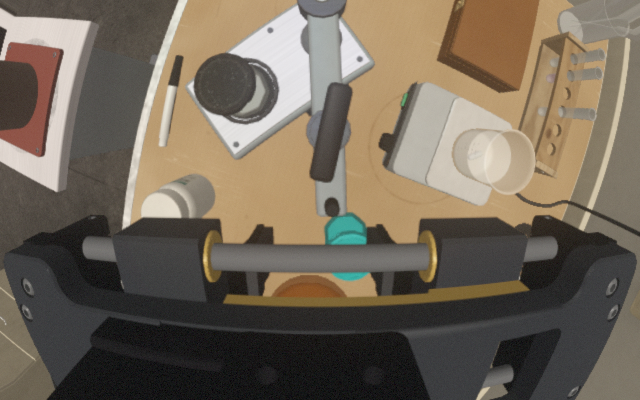

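The wrist view shows the peg at (332,206), between the finger lines. The knob bar runs (340,88)–(322,178), nearly along the arm. The jar is in the nest.

```bash
python3 - <<'E'
from h import *
for p,z in (((332,203),.198),((340,92),.234),((323,172),.234),((323,8),.182),((237,83),.134)): print(p,atz("wrist",p,z).round(4))
c=np.array([.555,.191])
pg=atz("wrist",(332,203),.198)[:2]; d=pg-c; a=np.arctan2(d[1],d[0]); print(np.linalg.norm(d),np.degrees(a))
E
```

```text
(332, 203) [0.6175 0.0356 0.198 ]
(340, 92) [0.5945 0.112  0.234 ]
(323, 172) [0.601  0.0611 0.234 ]
(323, 8) [0.5603 0.1809 0.182 ]
(237, 83) [0.5009 0.1027 0.134 ]
0.16754275582240788 -68.08038710662849
```

{"api": "drive_tool", "payload": {"grip": [60,60,60,25,25], "dp": [[0.8,0.4,-2],[0,0,-4],[0,0,-1.9],[0,0,0],[0,0,0]], "turn": [[0,0,0],[0,0,0],[0,0,0],[0,0,0],[0,0,0]]}}

```text
clock: 11.62
position: [0.619, 0.031, 0.1867]
tool_rot: [1.826, 2.555, 0.001]
contact_force: [0.1, 0.3, 0.2]
finger_gap: 0.455
gripper_force: 0.0
```

```bash
cat > arc.py <<'E'
from h import *
s=env.observe(); print(s["position"],s["finger_gap"],s["contact_force"])
c=np.array([.555,.191]); p=s["position"][:2]-c; r=np.linalg.norm(p); a=np.degrees(np.arctan2(p[1],p[0])); print(r,a)
rr=.174; q=p
for k in range(1,8):
    t=np.radians(a-8*k); n=rr*np.array([np.cos(t),np.sin(t)]); print(k,((n-q)*100).round(2)); q=n
E
python3 arc.py
```

```text
[0.61903733 0.03101692 0.18673983] 0.4551510850319023 [0.10436633 0.31143305 0.21699517]
0.17232343153031798 -68.18497605792527
1 [-2.25 -0.9 ]
2 [-2.39 -0.41]
3 [-2.43 -0.08]
4 [-2.41  0.26]
5 [-2.35  0.59]
6 [-2.25  0.92]
7 [-2.1   1.22]
```

{"api": "drive_tool", "payload": {"grip": [25,25,25,25,25], "dp": [[0,0,0],[-2.2,-0.9,0],[-2.4,-0.4,0],[-2.4,-0.1,0],[0,0,0]], "turn": [[0,0,0],[0,0,-8],[0,0,-8],[0,0,-8],[0,0,0]]}}

```text
clock: 12.25
position: [0.548, 0.017, 0.1869]
tool_rot: [2.316, 2.12, 0.002]
contact_force: [0.9, 0.2, -0.6]
finger_gap: 0.251
gripper_force: 0.0
```

```bash
python3 arc.py; python3 - <<'E'
from h import *
for c in("scene","side"):
    save(c,c+"3.png")
    for n,z in(("peg",.189),("knob",.222),("jar",.04)):
        for r in nets.landmark_of(c,n)[:2]: print(c,n,np.round(r["pixel"]),round(r["score"],2),atz(c,r["pixel"],z).round(3))
E
```

```text
[0.54803385 0.01697444 0.18690124] 0.2514298686691831 [ 0.85075496  0.22608853 -0.59822521]
0.17416492625736044 -92.2922940713286
1 [-2.41  0.28]
2 [-2.35  0.6 ]
3 [-2.25  0.92]
4 [-2.1   1.22]
5 [-1.91  1.5 ]
6 [-1.68  1.75]
7 [-1.42  1.97]
scene peg [354. 204.] 0.87 [0.538 0.016 0.189]
scene peg [301. 182.] 0.74 [0.529 0.169 0.189]
scene knob [333. 182.] 0.4 [0.548 0.085 0.222]
scene jar [388. 228.] 0.87 [ 0.641 -0.053  0.04 ]
scene jar [314. 240.] 0.82 [0.489 0.098 0.04 ]
side peg [344. 216.] 0.68 [0.554 0.023 0.189]
side jar [403. 285.] 0.95 [ 0.658 -0.065  0.04 ]
side jar [301. 253.] 0.83 [0.479 0.092 0.04 ]
```

{"api": "drive_tool", "payload": {"grip": [25,25,25,25,25], "dp": [[-2.4,0.3,0],[-2.35,0.6,0],[-2.25,0.9,0],[-1.1,0.6,0],[0,0,0]], "turn": [[0,0,-8],[0,0,-8],[0,0,-8],[0,0,-4],[0,0,0]]}}

```text
clock: 13.28
position: [0.4669, 0.0414, 0.1856]
tool_rot: [-2.761, -1.499, -0.0]
contact_force: [0.1, 0.2, 0.0]
finger_gap: 0.249
gripper_force: 0.0
```

```bash
python3 arc.py|head -4
```

```text
[0.46694034 0.04135079 0.18559194] 0.24912818653708257 [0.13385228 0.16886018 0.04595861]
0.17363579934823936 -120.47428068578336
1 [-2.02  1.34]
2 [-1.79  1.64]
```

{"api": "drive_tool", "payload": {"grip": [25,25,25], "dp": [[-0.5,0.3,0],[-0.5,0.35,0],[-0.3,0.2,0]], "turn": [[0,0,-2],[0,0,-2],[0,0,-1]]}}

```text
clock: 13.65
position: [0.4549, 0.0491, 0.1858]
tool_rot: [2.824, 1.375, 0.001]
contact_force: [1.5, -0.9, -0.1]
finger_gap: 0.254
gripper_force: 0.9
```

{"api": "drive_tool", "payload": {"grip": [25,25,25], "dp": [[-0.3,0.2,0],[-0.3,0.2,0],[0,0,0]], "turn": [[0,0,-1],[0,0,-1],[0,0,0]]}}

```text
clock: 14.02
position: [0.4481, 0.0538, 0.1856]
tool_rot: [-2.848, -1.325, -0.0]
contact_force: [0.3, -1.0, -0.2]
finger_gap: 0.252
gripper_force: 0.3
```

{"api": "drive_tool", "payload": {"grip": [25,25,25], "dp": [[-0.25,0.2,0],[-0.25,0.2,0],[0,0,0]], "turn": [[0,0,-1],[0,0,-1],[0,0,0]]}}

```text
clock: 14.4
position: [0.4459, 0.0558, 0.1858]
tool_rot: [2.866, 1.271, 0.007]
contact_force: [12.6, -7.3, -8.3]
finger_gap: 0.253
gripper_force: 7.4
```

```bash
python3 arc.py|head -4; python3 - <<'E'
from h import *
for c in("scene","side"):
    save(c,c+"4.png")
    for n,z in(("peg",.189),("knob",.222),("jar",.04),("pad",.143)):
        for r in nets.landmark_of(c,n)[:1]: print(c,n,np.round(r["pixel"]),round(r["score"],2),atz(c,r["pixel"],z).round(3))
E
```

```text
[0.44585264 0.05578174 0.18578187] 0.2533941002480991 [12.56342044 -7.25880872 -8.31001936]
0.17377319164114302 -128.91025856922855
1 [-1.79  1.64]
2 [-1.53  1.88]
scene peg [323. 224.] 0.67 [0.441 0.044 0.189]
scene jar [385. 232.] 0.89 [ 0.626 -0.053  0.04 ]
side peg [288. 214.] 0.87 [0.451 0.066 0.189]
side jar [302. 251.] 0.68 [0.483 0.098 0.04 ]
side pad [299. 217.] 0.46 [0.481 0.1   0.143]
```

The arm is against its stop: 14 N reaction with no further travel. Releasing the peg and going over the knob.

{"api": "drive_tool", "payload": {"grip": [25,40,40,40,40], "dp": [[0.35,-0.25,0],[0,0,0],[0,0,4],[0,0,5],[0,0,0]], "turn": [[0,0,0],[0,0,0],[0,0,0],[0,0,0],[0,0,0]]}}

```text
clock: 15.52
position: [0.4486, 0.0553, 0.28]
tool_rot: [2.868, 1.274, 0.011]
contact_force: [1.4, -0.4, 0.0]
finger_gap: 0.399
gripper_force: 0.0
```

{"api": "drive_tool", "payload": {"grip": [60,60,60,60,60], "dp": [[2,2,0],[1.8,2.2,0],[0,0,0],[0,0,0],[0,0,0]], "turn": [[0,0,10.5],[0,0,10.5],[0,0,10.5],[0,0,10.5],[0,0,10.5]]}}

```text
clock: 16.15
position: [0.4837, 0.0974, 0.274]
tool_rot: [-2.002, -2.418, 0.003]
contact_force: [-0.4, -0.2, 0.3]
finger_gap: 0.594
gripper_force: 0.0
```

{"api": "drive_tool", "payload": {"grip": [60,60,60,60,60], "dp": [[0,0,0],[0,0,0],[0,0,0],[0,0,0],[0,0,0]], "turn": [[0,0,10.5],[0,0,10.5],[0,0,10.5],[0,0,10.5],[0,0,10.5]]}}

```text
clock: 16.77
position: [0.4837, 0.0973, 0.2741]
tool_rot: [-0.726, -3.054, 0.001]
contact_force: [0.2, 0.7, -0.3]
finger_gap: 0.6
gripper_force: 0.0
```

{"api": "drive_tool", "payload": {"grip": [60,60,60,60,60], "dp": [[0,0,0],[0,0,0],[0,0,0],[0,0,0],[0,0,0]], "turn": [[0,0,10.5],[0,0,10.5],[0,0,10.5],[0,0,0],[0,0,0]]}}

```text
clock: 17.4
position: [0.4842, 0.0972, 0.2749]
tool_rot: [0.115, -3.138, -0.0]
contact_force: [0.6, -0.1, -0.1]
finger_gap: 0.6
gripper_force: 0.0
```

```bash
python3 look.py w4.png peg=.189 knob=.221; python3 - <<'E'
from h import *
m=nets.silhouettes("wrist","knob")
s=env.observe();print(s["contact_force"])
for r in m[:2]: print(r["score"],r["extent"],cv2.minAreaRect(np.argwhere(r["mask"])[:,::-1].astype(np.float32)))
E
```

```text
17.4 [0.4842 0.0972 0.2749] [-0.073  0.997  0.   ] [ 0.04 -0.13  1.79  0.    1.48 -1.61]
peg [268. 163.] 0.96 [0.4531 0.0527 0.189 ]
 sil [314. 193. 122. 104.] 0.97
knob [322. 220.] 0.71 [0.488  0.0994 0.221 ]
knob [325. 174.] 0.45 [0.454  0.0988 0.221 ]
[ 0.47414906 -0.86454023  0.35652086]
```

View pics/w4.png

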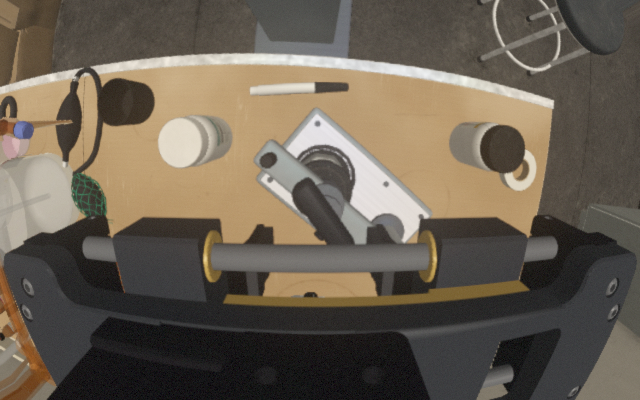

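The picture shows the arm lying over the jar, with the peg at (268,160). The knob bar runs from its near end at (305,188) to about (340,240), and the jar is under it.

```bash
python3 - <<'E'
from h import *
im=cv2.imread("pics/w4.png"); g=im.max(2)
A=atz("wrist",(303,184),.23);B=atz("wrist",(341,236),.234)
print(A,B,np.degrees(np.arctan2(*(B-A)[1::-1])))
# dark-bar row midpoints
for r in range(190,242,6):
    c=np.where(g[r,285:365]<45)[0]+285
    if len(c): print(r,c.min(),c.max(),atz("wrist",((c.min()+c.max())/2,r),.233).round(4))
E
```

```text
[0.46125815 0.0839113  0.23      ] [0.49550482 0.1130309  0.234     ] 40.37418154110775
```

{"api": "drive_tool", "payload": {"grip": [60,60,60,60,60], "dp": [[0.2,0.2,0],[0,0,0],[0,0,-2],[0,0,-2.3],[0,0,-2]], "turn": [[0,0,10],[0,0,10],[0,0,8],[0,0,8],[0,0,0]]}}

```text
clock: 18.32
position: [0.4866, 0.099, 0.2118]
tool_rot: [1.086, -2.948, -0.0]
contact_force: [0.4, 0.6, -0.5]
finger_gap: 0.597
gripper_force: 0.0
```

{"api": "drive_tool", "payload": {"grip": [10,10,10,10,10], "dp": [[0,0,0],[0,0,0],[0,0,0],[0,0,0],[0,0,0]], "turn": [[0,0,0],[0,0,0],[0,0,0],[0,0,0],[0,0,0]]}}

```text
clock: 18.95
position: [0.487, 0.0994, 0.2133]
tool_rot: [-1.084, 2.947, 0.001]
contact_force: [-2.1, 1.6, 1.8]
finger_gap: 0.182
gripper_force: 30.0
```

```bash
python3 - <<'E'
from h import *
s=env.observe();print(s["position"],s["finger_gap"]*87,s["contact_force"],s["ft_torque"],s["joint_pos"][5],np.degrees(Ro.from_rotvec(s["tool_rot"]).as_euler("ZYX")[0]))
E
```

```text
[0.48703083 0.09942483 0.21328066] 15.865013968282375 [-2.13000312  1.61782792  1.76352731] [ 0.43144164  0.16425118 -0.16148383] -2.233755982494556 -139.61313422074969
```

{"api": "drive_tool", "payload": {"grip": [10,10,10,10,10], "dp": [[0,0,-0.07],[0,0,-0.07],[0,0,-0.07],[0,0,-0.07],[0,0,-0.07]], "turn": [[0,0,-10],[0,0,-10],[0,0,-10],[0,0,-10],[0,0,-10]]}}

```text
clock: 19.58
position: [0.4869, 0.0998, 0.2098]
tool_rot: [0.271, 3.129, 0.002]
contact_force: [-1.1, 3.1, 3.4]
finger_gap: 0.179
gripper_force: 30.0
```

```bash
cat > st.py <<'E'
from h import *
s=env.observe();print(s["clock"],s["position"].round(4),s["finger_gap"]*87,s["contact_force"].round(1),s["ft_torque"].round(3),s["joint_pos"][5],np.degrees(Ro.from_rotvec(s["tool_rot"]).as_euler("ZYX")[0]))
E
python3 st.py
```

```text
19.575 [0.4869 0.0998 0.2098] 15.565456185172847 [-1.1  3.1  3.4] [0.555 0.161 0.15 ] -1.3558093743738542 170.1017411478167
```

{"api": "drive_tool", "payload": {"grip": [10,10,10,10,10], "dp": [[0,0,-0.07],[0,0,-0.07],[0,0,-0.07],[0,0,-0.07],[0,0,-0.07]], "turn": [[0,0,-10],[0,0,-10],[0,0,-10],[0,0,-10],[0,0,-10]]}}

```text
clock: 20.2
position: [0.4872, 0.1002, 0.2063]
tool_rot: [1.568, 2.722, 0.004]
contact_force: [0.1, 4.8, 2.1]
finger_gap: 0.182
gripper_force: 30.0
```

```bash
python3 st.py
```

```text
20.2 [0.4872 0.1002 0.2063] 15.870825287177308 [0.1 4.8 2.1] [ 0.689 -0.044  0.128] -0.4831457792448044 120.10865494094392
```

{"api": "drive_tool", "payload": {"grip": [10,10,10], "dp": [[0,0,-0.07],[0,0,-0.04],[0,0,0]], "turn": [[0,0,-10],[0,0,-5],[0,0,0]]}}

```text
clock: 20.58
position: [0.4874, 0.1001, 0.2052]
tool_rot: [1.904, 2.498, 0.004]
contact_force: [2.1, 4.5, 1.8]
finger_gap: 0.18
gripper_force: 30.0
```

```bash
python3 st.py
```

```text
20.575 [0.4874 0.1001 0.2052] 15.643709096428672 [2.1 4.5 1.8] [ 0.585 -0.211 -0.163] -0.2258027848488808 105.35972100889006
```

{"api": "drive_tool", "payload": {"grip": [10,10,10], "dp": [[0,0,-0.04],[0,0,-0.04],[0,0,0]], "turn": [[0,0,-5],[0,0,-5],[0,0,0]]}}

```text
clock: 20.95
position: [0.4876, 0.1001, 0.2045]
tool_rot: [2.115, 2.323, 0.005]
contact_force: [1.2, 4.6, 1.8]
finger_gap: 0.182
gripper_force: 30.0
```

```bash
python3 st.py
```

```text
20.95 [0.4876 0.1001 0.2045] 15.84425313469689 [1.2 4.6 1.8] [ 0.679 -0.226 -0.111] -0.05152139547423435 95.37064264634343
```

{"api": "drive_tool", "payload": {"grip": [10,10], "dp": [[0,0,-0.04],[0,0,-0.04]], "turn": [[0,0,-6],[0,0,-6]]}}

```text
clock: 21.2
position: [0.4877, 0.1001, 0.2042]
tool_rot: [2.348, 2.087, 0.005]
contact_force: [1.3, 5.8, 5.9]
finger_gap: 0.182
gripper_force: 30.0
```

```bash
python3 st.py
```

```text
21.2 [0.4877 0.1001 0.2042] 15.86490165787719 [1.3 5.8 5.9] [0.587 0.085 0.439] 0.1597611209876899 83.26904517652778
```

{"api": "drive_tool", "payload": {"grip": [10,10], "dp": [[0,0,-0.03],[0,0,-0.03]], "turn": [[0,0,-4],[0,0,-4]]}}

```text
clock: 21.45
position: [0.4878, 0.1, 0.2041]
tool_rot: [2.486, 1.92, 0.006]
contact_force: [-0.8, 4.9, 7.6]
finger_gap: 0.184
gripper_force: 30.0
```

```bash
python3 st.py
```

```text
21.45 [0.4878 0.1    0.2041] 16.023174536012036 [-0.8  4.9  7.6] [0.652 0.249 0.64 ] 0.2977920946748395 75.37153135100966
```

{"api": "drive_tool", "payload": {"grip": [10,10,10], "dp": [[0,0,0],[0,0,0],[0,0,0]], "turn": [[0,0,-3],[0,0,0],[0,0,0]]}}

```text
clock: 21.82
position: [0.4878, 0.0999, 0.2041]
tool_rot: [2.533, 1.857, 0.005]
contact_force: [0.3, 4.7, 7.1]
finger_gap: 0.183
gripper_force: 30.0
```

```bash
python3 st.py
```

```text
21.825 [0.4878 0.0999 0.2041] 15.904715384948972 [0.3 4.7 7.1] [0.576 0.148 0.689] 0.3477987948412234 72.50734567375095
```

Torque holds at 0.69 N m, so the screw is tight. Releasing and lifting clear.

{"api": "drive_tool", "payload": {"grip": [30,50,50,50,50], "dp": [[0,0,0],[0,0,0],[0,0,2],[0,0,5],[0,0,5]], "turn": [[0,0,0],[0,0,0],[0,0,0],[0,0,0],[0,0,0]]}}

```text
clock: 22.45
position: [0.4861, 0.0987, 0.3226]
tool_rot: [-2.535, -1.854, 0.003]
contact_force: [0.5, -0.2, 0.3]
finger_gap: 0.489
gripper_force: 0.0
```

{"api": "drive_tool", "payload": {"grip": [50,50,50,50], "dp": [[-4,0,3],[-4,0,2],[0,0,0],[0,0,0]], "turn": [[0,0,0],[0,0,0],[0,0,0],[0,0,0]]}}

```text
clock: 22.95
position: [0.4068, 0.0989, 0.3716]
tool_rot: [2.535, 1.855, -0.0]
contact_force: [-0.4, 0.5, 0.2]
finger_gap: 0.497
gripper_force: 0.0
```

```bash
python3 st.py; python3 - <<'E'
from h import *
for c in("scene","side"):
    save(c,c+"5.png")
    for n,z in(("peg",.189),("knob",.212),("jar",.04),("pad",.134),("tall_jar",0)):
        for r in nets.landmark_of(c,n)[:2]: print(c,n,np.round(r["pixel"]),round(r["score"],2),atz(c,r["pixel"],z).round(3))
for n,z in(("peg",.189),("knob",.212)):
    r=tri(*[ray(c,nets.landmark_of(c,n)[0]["pixel"]) for c in("scene","side")]); print(n,r)
E
```

```text
22.95 [0.4068 0.0989 0.3716] 43.21851255034245 [-0.4  0.5  0.2] [-0.088  0.096 -0.011] 0.3572032852533904 72.38584293605828
scene peg [319. 224.] 0.69 [0.437 0.053 0.189]
scene peg [315. 220.] 0.39 [0.442 0.067 0.189]
scene knob [311. 199.] 0.73 [0.476 0.102 0.212]
scene jar [312. 237.] 0.89 [0.494 0.109 0.04 ]
scene jar [385. 230.] 0.8 [ 0.631 -0.05   0.04 ]
scene pad [312. 218.] 0.88 [0.483 0.101 0.134]
scene tall_jar [358. 289.] 0.88 [ 0.443 -0.069 -0.   ]
scene tall_jar [240. 233.] 0.73 [0.415 0.31  0.   ]
side peg [293. 218.] 0.94 [0.457 0.052 0.189]
side knob [301. 191.] 0.67 [0.488 0.099 0.212]
side knob [259. 209.] 0.33 [0.396 0.072 0.212]
side jar [306. 254.] 0.94 [0.488 0.087 0.04 ]
side jar [403. 287.] 0.68 [ 0.656 -0.069  0.04 ]
side pad [299. 222.] 0.92 [0.48  0.096 0.134]
side pad [302. 250.] 0.44 [0.462 0.013 0.134]
side tall_jar [258. 208.] 0.91 [0.418 0.329 0.   ]
side tall_jar [309. 324.] 0.88 [ 0.45  -0.066  0.   ]
peg (array([0.45629708, 0.06439048, 0.17169462]), [np.float64(0.0057989081196948835), np.float64(0.005798908119694869)])
knob (array([0.48980912, 0.11136981, 0.19924729]), [np.float64(0.0029246709626445447), np.float64(0.002924670962644493)])
```

```bash
python3 -c "
from rig import env
print(env.hand_in())"
```

```text
the job is handed in; nothing more can be done
None
```

I handed the job in at about 23 s of robot time: the jar stands in the nest, the clamp arm is against its stop, and the knob is tight at about 0.7 N m; the networks still place both tall jars where they were. I checked the final state only by network readings, not in a picture, and hand-in gave no verdict.

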